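# Sort the bench leftovers into their trays

### The job

Sort the things left on the bench by kind: both white circuit breakers (the narrow and the wide one) into the green tray, the red-label glue bottle and the small black tape roll into the yellow tray, and the tape measure into the red tray. In the two-bay trays each thing gets a bay of its own, whichever of the two. At the end everything sits level on the tray floor the same way up as it stood on the bench (breakers lever up, glue upright, roll flat), wholly inside its bay, released and still.

Things in the scene. Friction and masses are not known exactly. Their poses are not given: they have to be found in the camera images.
- green_tray: open green plastic tray with two bays, 120 x 164 x 24 mm outside (x, y, z), fixed to the bench. Two bays side by side along its y, centred at y = +40 and -40 mm, x = 0; each bay is 112 (x) by 76 (y) mm inside. Walls and divider 4 mm thick, top edge 24 mm above the bench, bay floor 4 mm above the bench. Origin: centre of its underside; z up; blank white label cards on its -x side
- yellow_tray: open yellow plastic tray with two bays, 120 x 164 x 24 mm outside (x, y, z), fixed to the bench. Two bays side by side along its y, centred at y = +40 and -40 mm, x = 0; each bay is 112 (x) by 76 (y) mm inside. Walls and divider 4 mm thick, top edge 24 mm above the bench, bay floor 4 mm above the bench. Origin: centre of its underside; z up; blank white label cards on its -x side
- red_tray: open red plastic tray with a single bay, 120 x 84 x 24 mm outside (x, y, z), fixed to the bench. One bay centred on the origin, 112 (x) by 76 (y) mm inside. Walls 4 mm thick, top edge 24 mm above the bench, bay floor 4 mm above the bench. Origin: centre of its underside; z up; blank white label card on its -x side
- narrow_breaker: narrow white modular circuit breaker with one small black lever on top, standing lever up. Foot 82 (x) by 17 (y) mm, housing 60 mm high (stepped: the top is about half as long as the foot), lever up to 69 mm. Loose. Origin: centre of its underside; x along the long side, y across the narrow width (grip here, about 45 mm up, near x = 0), z up
- wide_breaker: wide white modular circuit breaker with two small black levers on top, standing lever up. Foot 82 (x) by 35 (y) mm, housing 60 mm high (stepped: the top is about half as long as the foot), levers up to 69 mm. Loose. Origin: centre of its underside; x along the long side, y across the 35 mm width (grip here, about 45 mm up, near x = 0), z up
- glue_bottle: white glue bottle with a red label and a white nozzle cap, standing upright. Round body 39 mm across up to 80 mm high, collar 24 mm across to 94 mm, nozzle to 125 mm. Loose. Origin: centre of its underside; z up the bottle
- tape_roll: small roll of black tape lying flat, 50 mm across, 19 mm high. Loose; the hole is filled for contact, so grip it across the outside. Origin: centre of its underside; z along the roll's axis, up
- tape_measure: black tape measure with a yellow disc on each side and a red button, standing on its base. 35 mm thick (x), 74 mm long (y), 64 mm high. Loose. Origin: centre of its underside; x across its thickness (grip here, about 45 mm up), y along its length, z up
There are look-alikes about, which are no part of the job. Leave any blue look-alike of the glue_bottle alone.

How it is judged:
At the end, for the whole second after the job is handed in: Breakers in separate bays of the green tray, glue and roll in separate bays of the yellow, tape measure in the red: each origin within 40 mm (tray x) and 32 mm (tray y) of a bay centre, 1 to 8 mm above the tray's underside, tilt under 0.12 rad, at rest (under 0.02 m/s) ((((x of narrow_breaker in the frame of green_tray between -0.04 and 0.04 m and y of narrow_breaker in the frame of green_tray between 0.008 and 0.072 m) and (x of wide_breaker in the frame of green_tray between -0.04 and 0.04 m and y of wide_breaker in the frame of green_tray between -0.072 and -0.008 m)) or ((x of narrow_breaker in the frame of green_tray between -0.04 and 0.04 m and y of narrow_breaker in the frame of green_tray between -0.072 and -0.008 m) and (x of wide_breaker in the frame of green_tray between -0.04 and 0.04 m and y of wide_breaker in the frame of green_tray between 0.008 and 0.072 m))) and (((x of glue_bottle in the frame of yellow_tray between -0.04 and 0.04 m and y of glue_bottle in the frame of yellow_tray between 0.008 and 0.072 m) and (x of tape_roll in the frame of yellow_tray between -0.04 and 0.04 m and y of tape_roll in the frame of yellow_tray between -0.072 and -0.008 m)) or ((x of glue_bottle in the frame of yellow_tray between -0.04 and 0.04 m and y of glue_bottle in the frame of yellow_tray between -0.072 and -0.008 m) and (x of tape_roll in the frame of yellow_tray between -0.04 and 0.04 m and y of tape_roll in the frame of yellow_tray between 0.008 and 0.072 m))) and x of tape_measure in the frame of red_tray between -0.04 and 0.04 m and y of tape_measure in the frame of red_tray between -0.032 and 0.032 m and z of narrow_breaker in the frame of green_tray between 0.001 and 0.008 m and angle between each of narrow_breaker, wide_breaker, glue_bottle, tape_roll, tape_measure's own z axis and vertical below 0.12 rad and linear speed of each of narrow_breaker, wide_breaker, glue_bottle, tape_roll, tape_measure below 0.02 m/s and z of wide_breaker in the frame of green_tray between 0.001 and 0.008 m and z of glue_bottle in the frame of yellow_tray between 0.001 and 0.008 m and z of tape_roll in the frame of yellow_tray between 0.001 and 0.008 m and z of tape_measure in the frame of red_tray between 0.001 and 0.008 m); the robot touches nothing.
It also fails if it takes over 139 s, if anything falls off the work surface, if the arm or the gripper's body presses on something with over 40 N, if the wrist force passes 120 N, or if a joint passes its speed limit or range.

### The arm

A 6-joint arm with a two-finger parallel gripper is mounted at the origin on a cart in front of the work surface, level with it; the furniture and walls round the work are solid. World frame = base frame: x ahead of the robot, y to its left, z up, the work surface at z = 0. Lengths are in m, angles in rad, forces in N, time in s.
With the tool pointing down it reaches from about 0.425 to 0.95 m from the base axis. Payload 3.5 kg.
Tool frame: the origin (TCP) lies at the very end of the fingers, on their centre line; the grasp point (between the pads) lies 19 mm behind it; z points along the fingers, y is the line along which they close (so a half turn about z gives the same grasp; the last joint's range is limited). The gripper opens to 85 mm and grips with 20 to 120 N. Pads are 22 mm wide; open, the fingers measure 114 mm over their backs; the gripper's body (76 mm by 85 mm) begins 54 mm behind the grasp point. The pads swing forward as they close: fully open they stand 13 mm farther back than shut.
Start: joints at [1.063, 0.286, 1.577, -0, 1.279, -0.15], TCP at [0.236, 0.632, 0.231] pointing down, gripper open.
Joint ranges: [-2.77, 2.77], [-0.9, 2.22], [0.21, 2.48], [-1.53, 4.67], [0.24, 2.81], [-2.84, 2.84]. Speed limits (rad/s): [2.79, 2.79, 3.14, 3.14, 3.14, 3.14].

### API

Orientations are given as a unit quaternion [x, y, z, w].
In Python, from plant import get_state, read_camera, sign_off, recognise gives the robot as it stands.
- The arm moves only by the tool arm_command, never from a script. Its argument "steps" is a list of rows, each an object with "translation": the shift along the tool's x, y, z scaled (see below), a list of three; "twist": the turn, a rotation vector about the tool's x, y, z scaled (see below), a list of three; "fingers": the opening, from -1 (shut) to 1 (fully open). In form: [{"translation": [x, y, z], "twist": [rx, ry, rz], "fingers": fingers}, ...]. A call has 1 to 5 rows; each row is the pose to reach, as a shift and turn from the pose commanded when the call began, along the tool's axes at that moment; what a row does not reach only later rows make up. The controller multiplies each number of a shift by 75 cm and each number of a turn by 60 degrees. A row lasts 1/8 s, in which the tool goes at most 62.5 mm and 10.7 degrees, less where a joint would pass 70% of its speed; a pose out of reach is approached as far as the arm can. A call with a number of a shift or a turn outside -1 to 1 is refused whole. A call with a gripper value outside its range is refused whole. The fingers move at their own pace and stop on an object; "grip_force" is the grip in N (left out, the last holds). Time passes only in rows, so rows that repeat a pose let the fingers close. It gives the time, the measured TCP pose, the force, the opening and the grip force at its end, in the units of the state.
- get_state(): the state, without advancing time (a new reading comes with each control period).
- read_camera(name): name is "scene" or "top"; returns a dict with "pixels" (384x512x3 uint8, red, green, blue), "K" (3x3 intrinsics, pixels), "R" (3x3) and "t" (3): a world point X has camera coordinates R X + t. Camera axes: x right, y down, z forward; pixel columns grow to the right and rows downward; lengths in m; the calibration is good to about 2 mm. A picture is of the moment at which its call begins. There is no depth.
- sign_off(): hands the job in; it is judged then, once.
Trained networks look in a picture, given as the dict that the camera call returned (one of the last four; its "shot" number tells which), for a name from the list of things; names that differ only in an ending like _2 or _b are one class to them, and where a whole thing is asked for, a point or a joint stands for the part that bears it (a point fixed in the world has none). Each returns a list of dicts, best first, with "conf" (0 to 1); they miss things now and then, are a little off and sometimes report something else, mostly with a low value. They report only what shows in the picture. A call takes as long as a camera call. They do not tell look-alikes from the thing itself.
- recognise(picture, query): "point" ([row, column] in pixels, amid what is visible of it).
The state is a dict: "time": time; "qpos": joint angles; "dq": joint speeds; "joint_efforts": joint torques, N m; "eef_pos": TCP position; "tcp_rot": TCP orientation; "contact_force": force on the tool from outside, world axes, zero at the start; "wrist_torque": the same for the moment, N m; "opening": opening from 0.0 (shut) to 1.0 (fully open); "finger_force": force on a finger pad.
Only numpy, scipy, OpenCV 4.12 (cv2) and the standard library are available. Lean on these libraries where they do the work, as an engineer would, in place of code of your own. Each camera call takes 0.05 s, during which the arm holds its last target. There are 200 camera calls.

## Working session

There is one attempt and no reset: what is moved stays moved. The work goes in short steps, Python scripts to look and compute and a tool call to move; the robot and the scene stay as the last step left them, time stands still between calls to the robot, and variables do not carry over. Pictures are saved under pics/ and viewed, at most 14 in all, crops included, and the job is handed in when it is done.

Besides the shell and the picture viewer there is one more tool, called after "Call:" in YAML: its name, and indented under it one key for each argument. arm_command: Moves the arm, as the interface text tells. Shifts and turns lie within -1 to 1; 1 stands for 75 cm of shift or 60 degrees of turn. Its arguments: {"type":"object","properties":{"steps":{"type":"array"},"grip_force":{"type":"number"}},"required":["steps"]}

```bash
ls; mkdir -p pics; python3 - <<'E'
from plant import *
import cv2
s=get_state(); print({k:(v if not hasattr(v,'round') else v) for k,v in s.items()})
for n in("scene","top"):
    p=read_camera(n); cv2.imwrite(f"pics/{n}0.png",p["pixels"][:,:,::-1]); print(n,p["K"],p["R"],p["t"])
    for q in "green_tray yellow_tray red_tray narrow_breaker wide_breaker glue_bottle tape_roll tape_measure".split():
        print(q,[(([round(x) for x in d["point"]]),round(d["conf"],2)) for d in recognise(p,q)])
E
```

```text
pics
{'time': 0.0, 'qpos': array([ 1.06294532e+00,  2.87190474e-01,  1.57822512e+00, -5.47072754e-05,
        1.27856927e+00, -1.50004626e-01]), 'dq': array([-0.00104935,  0.00076403,  0.00227583, -0.00013448,  0.00054775,
        0.00119955]), 'joint_efforts': array([ 1.02975893e-03, -4.05977225e+01, -2.92629164e+01, -9.38706103e-05,
        5.83382905e-03,  9.47963628e-06]), 'eef_pos': array([0.23608099, 0.63165155, 0.22990457]), 'tcp_rot': array([ 1.77962144e-01,  9.84036607e-01, -1.14044003e-03, -3.61595530e-04]), 'contact_force': array([-0.76086774, -0.47106086, -0.41399982]), 'wrist_torque': array([-0.03386896,  0.03340275,  0.01127675]), 'finger_force': 0.0, 'opening': 1.0020911428074746}
scene [[371.85386561   0.         248.53088014]
 [  0.         371.85386561 191.07606976]
 [  0.           0.           1.        ]] [[ 0.73679307 -0.67588584  0.01772849]
 [-0.31287981 -0.36408486 -0.8772391 ]
 [ 0.59936817  0.64079681 -0.47972623]] [-0.37331926  0.21383392  0.69409862]
green_tray [([162, 178], 0.77)]
yellow_tray [([271, 379], 0.72)]
red_tray [([192, 281], 0.68), ([160, 178], 0.56)]
narrow_breaker [([191, 197], 0.63)]
wide_breaker [([189, 146], 0.63), ([193, 196], 0.41)]
glue_bottle [([232, 282], 0.98), ([219, 309], 0.57)]
tape_roll [([220, 229], 0.56)]
tape_measure [([281, 278], 0.84), ([163, 180], 0.2)]
top [[398.70676478   0.         261.03043167]
 [  0.         398.70676478 194.6962406 ]
 [  0.           0.           1.        ]] [[ 0.02638078 -0.99965057 -0.00167352]
 [-0.99492755 -0.0260935  -0.09715094]
 [ 0.09707332  0.00422795 -0.99526825]] [0.00745585 0.53597334 1.08049371]
green_tray [([192, 139], 0.77)]
yellow_tray [([192, 393], 0.67), ([229, 219], 0.51)]
red_tray [([156, 271], 0.72)]
narrow_breaker [([227, 219], 0.48)]
wide_breaker [([257, 174], 0.9)]
glue_bottle [([226, 328], 0.78), ([194, 328], 0.73)]
tape_roll []
tape_measure [([263, 361], 0.95)]
```

```bash
python3 - <<'E'
import cv2
for n in("scene","top"):
    im=cv2.imread(f"pics/{n}0.png"); cv2.imwrite(f"pics/{n}0b.png",cv2.resize(im,(768,576),interpolation=cv2.INTER_CUBIC))
E
```

```text
(no output)
```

View pics/scene0b.png

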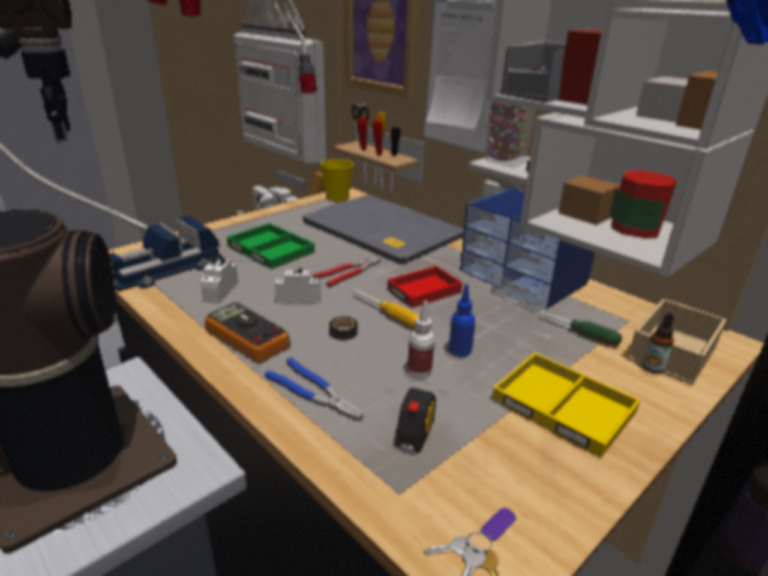

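View pics/top0b.png

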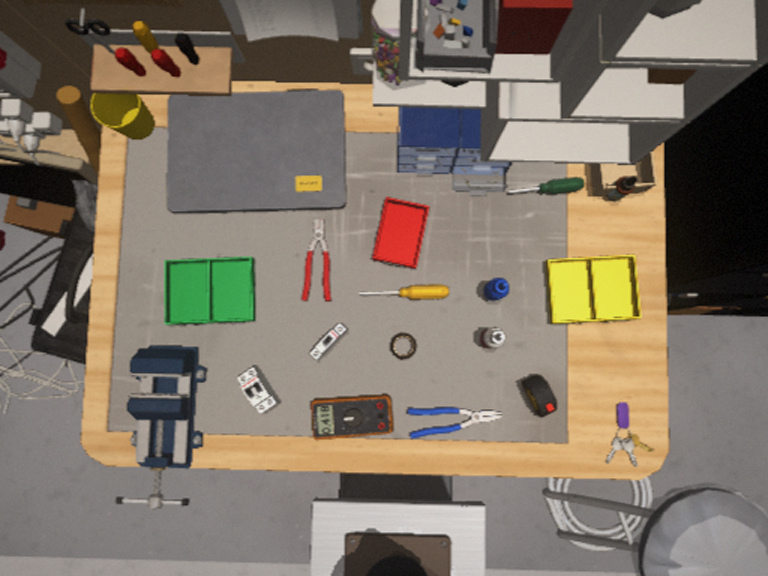

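Scene (768×576 view): the wanted things all stand clear on the mat. They are glue with red label (422,340), wide breaker (218,280), narrow breaker (298,287), tape roll (343,327) and tape measure (415,418). Possible confusions are the blue bottle (462,322) and the brown dropper bottle (660,345) for the glue, and the multimeter (247,330) for the tape measure. The top view shows the blue bottle at (497,289) and the red-label glue at (492,337), with its white cap.

```bash
cat > h.py <<'E'
import numpy as np, cv2
from plant import *
def back(p,uv,z):
    d=p["R"].T@np.linalg.inv(p["K"])@np.array([uv[0],uv[1],1.]); c=-p["R"].T@p["t"]
    return (c+d*(z-c[2])/d[2])[:2]
def proj(p,X):
    X=np.atleast_2d(X); c=X@p["R"].T+p["t"]; q=c@p["K"].T; return q[:,:2]/q[:,2:]
def box(lx,ly,z0,z1):
    return np.array([[sx*lx/2,sy*ly/2,z] for z in(z0,z1) for sx,sy in((1,1),(-1,1),(-1,-1),(1,-1))])
def cyl(r,z0,z1):
    a=np.linspace(0,2*np.pi,32,endpoint=False); return np.vstack([np.c_[r*np.cos(a),r*np.sin(a),0*a+z] for z in(z0,z1)])
MODEL=dict(narrow_breaker=[box(.082,.017,0,.045),box(.042,.017,0,.060)],wide_breaker=[box(.082,.035,0,.045),box(.042,.035,0,.060)],
 glue_bottle=[cyl(.0195,0,.08),cyl(.012,.08,.094),cyl(.005,.094,.125)],tape_roll=[cyl(.025,0,.019)],tape_measure=[box(.035,.074,0,.064)])
def place(X,x,y,a,z=0):
    c,s=np.cos(a),np.sin(a); return X@np.array([[c,-s,0],[s,c,0],[0,0,1]]).T+[x,y,z]
def draw(im,p,parts,pose,S,o):
    for X in parts:
        u=((proj(p,place(X,*pose))-o+.5)*S-.5).astype(np.float32)
        cv2.polylines(im,[cv2.convexHull(u).astype(int)],True,(0,255,0),1)
E
python3 - <<'E'
from h import *
import pickle
P={n:read_camera(n) for n in("scene","top")}; pickle.dump(P,open("P0.pkl","wb"))
p=P["top"]; hsv=cv2.cvtColor(p["pixels"],cv2.COLOR_RGB2HSV)
for n,lo,hi,pt in(("green",45,85,(139,193)),("yellow",22,35,(395,192)),("red",0,6,(267,155))):
    m=((hsv[...,0]>=lo)&(hsv[...,0]<=hi)&(hsv[...,1]>120)&(hsv[...,2]>40)).astype(np.uint8)
    if n=="red": m|=((hsv[...,0]>174)&(hsv[...,1]>120)).astype(np.uint8)
    m=cv2.morphologyEx(m,cv2.MORPH_CLOSE,np.ones((3,3)))
    k,l=cv2.connectedComponents(m); m=(l==l[pt[1],pt[0]])
    b=cv2.findContours(m.astype(np.uint8),0,1)[0][0][:,0,:]
    q=np.array([back(p,x,.024) for x in b],np.float32)*1000
    r=cv2.minAreaRect(q); print(n,r)
for n,pt in(("wide",(171,259)),("narrow",(219,227)),("glue",(328,226)),("roll",(268,230)),("measure",(360,263)),("blue",(331,193))):
    print(n,back(p,pt,.06 if n in("wide","narrow") else .02))
o=[(174,259,'top'),(219,227,'top'),(328,226,'top'),(268,230,'top'),(360,263,'top'),(282,228,'scene')]
cv2.imwrite("pics/sheet.png",np.vstack([np.hstack([cv2.resize(P[c]["pixels"][v-22:v+22,u-22:u+22],(264,264),interpolation=cv2.INTER_CUBIC) for u,v,c in o[i:i+3]]) for i in(0,3)])[...,::-1])
E
```

```text
green ((530.8056030273438, 360.1380310058594), (119.4673843383789, 164.26803588867188), 4.014079570770264)
yellow ((551.936767578125, -350.6159362792969), (121.50775909423828, 169.35797119140625), 4.706228733062744)
red ((649.436767578125, 8.699966430664062), (85.19529724121094, 122.75989532470703), 79.62673950195312)
wide [0.35491955 0.25532907]
narrow [0.44273269 0.13127723]
glue [ 0.45399176 -0.16608725]
roll [ 4.38582405e-01 -2.91321983e-04]
measure [ 0.35506839 -0.2548541 ]
blue [ 0.54606272 -0.17353043]
```

View pics/sheet.png

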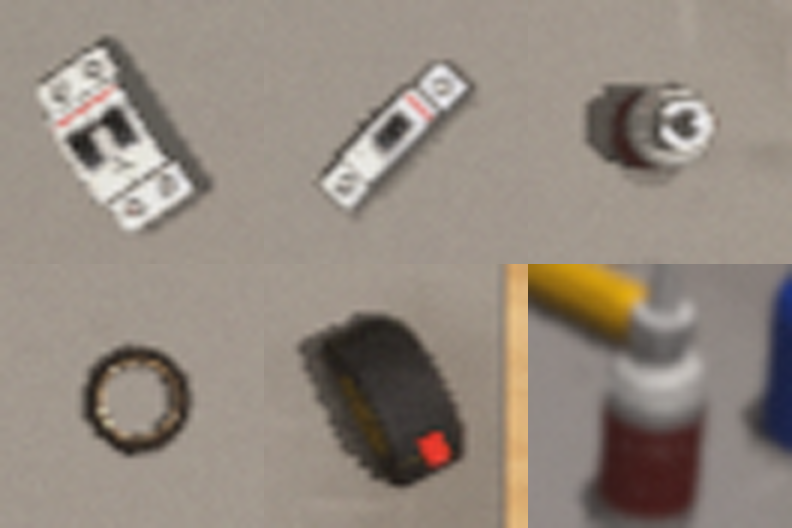

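The crops show the right things. The glue has its red label and white cap (top ≈(331.7,224.3)), the breakers have two levers and one lever, and the roll centre is at ≈(268.3,230.2). Next I fit poses with the models.

```bash
cat > fit.py <<'E'
from h import *
import pickle
from scipy.optimize import minimize
P=pickle.load(open("P0.pkl","rb")); T=P["top"]; S=P["scene"]
def rend(p,parts,pose,o,n=60,k=8):
    im=np.zeros((n*k,n*k),np.uint8)
    for X in parts:
        u=((proj(p,place(X,*pose))-o+.5)*k-.5).astype(np.float32); cv2.fillConvexPoly(im,cv2.convexHull(u).astype(np.int32),255)
    return cv2.resize(im,(n,n),interpolation=cv2.INTER_AREA)/255.
poses={}
g=lambda p:cv2.cvtColor(p["pixels"],cv2.COLOR_RGB2GRAY).astype(float)
jobs=dict(wide_breaker=((.355,.255,.5),[(T,'w')]),narrow_breaker=((.443,.131,-.7),[(T,'w')]),
 tape_roll=((*back(T,(268.3,230.2),.019),0),[(T,'d')]),tape_measure=((.355,-.25,.4),[(T,'d'),(S,'d')]))
for n,(x0,views) in jobs.items():
    ms=[]
    for p,t in views:
        o=np.round(proj(p,[x0[0],x0[1],.03])[0])-30; c=g(p)[int(o[1]):int(o[1])+60,int(o[0]):int(o[0])+60]
        m=(c>165 if t=='w' else c<62).astype(np.uint8); m=cv2.morphologyEx(m,cv2.MORPH_CLOSE,cv2.getStructuringElement(2,(9,9)))
        k,l,st,_=cv2.connectedComponentsWithStats(m); j=1+np.argmax([a if np.any(l[20:40,20:40]==i+1) else 0 for i,a in enumerate(st[1:,4])]); m=(l==j).astype(np.uint8)
        cs=cv2.findContours(m,0,1)[0]; cv2.drawContours(m,cs,-1,1,-1); ms.append((p,o,m))
    def cost(v): return sum(np.abs(rend(p,MODEL[n],v,o)-m).sum()/m.sum() for p,o,m in ms)
    best=min((minimize(cost,[x0[0],x0[1],x0[2]+d],method="Nelder-Mead",options=dict(initial_simplex=np.array([x0[0],x0[1],x0[2]+d])+np.array([[0,0,0],[.015,0,0],[0,.015,0],[0,0,.3]]))) for d in(-.2,0,.2)),key=lambda r:r.fun)
    poses[n]=best.x; print(n,best.x.round(4),round(best.fun,3))
poses["glue_bottle"]=np.array([*back(T,(331.7,224.3),.125),0]); print("glue",poses["glue_bottle"])
pickle.dump(poses,open("poses.pkl","wb"))
rows=[]
for p in(T,S):
    r=[]
    for n,v in poses.items():
        o=np.round(proj(p,[v[0],v[1],.03])[0]).astype(int)-20
        if p is S:o-=2
        w=40 if p is T else 44
        im=cv2.resize(p["pixels"][o[1]:o[1]+w,o[0]:o[0]+w],(160,160) ,interpolation=cv2.INTER_CUBIC)[...,::-1].copy()
        draw(im,p,MODEL[n],v,160/w,o); r.append(im)
    rows.append(np.hstack(r))
cv2.imwrite("pics/fit.png",np.vstack(rows))
E
python3 fit.py
```

```text
wide_breaker [0.3505 0.2623 0.6247] 0.36
narrow_breaker [ 0.442   0.1368 -0.7451] 0.373
tape_roll [ 0.4373 -0.0011  0.079 ] 0.183
tape_measure [ 0.3547 -0.2467  2.1708] 0.73
glue [ 0.4560385  -0.15796929  0.        ]
```

View pics/fit.png

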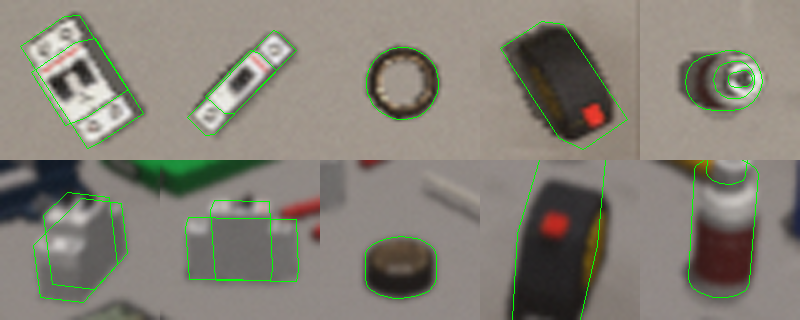

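```bash
cat > fit2.py <<'E'
from fit import *
print("centres",back(T,(171.0,259.2),.045),back(T,(218.2,227.2),.045))
MODEL["tape_measure"]=[np.vstack([box(.035,.074,0,.045),box(.035,.05,.045,.064)])]
hs=lambda p:cv2.cvtColor(p["pixels"],cv2.COLOR_RGB2HSV)
def refine(n,x0,views,thr):
    ms=[]
    for p in views:
        N=80;o=np.round(proj(p,[x0[0],x0[1],.03])[0])-N//2; c=p["pixels"][int(o[1]):int(o[1])+N,int(o[0]):int(o[0])+N]
        sl=thr(c,p is T).astype(np.uint8); sl=cv2.morphologyEx(sl,cv2.MORPH_CLOSE,cv2.getStructuringElement(2,(5,5)))
        k,l=cv2.connectedComponents(sl); w=l[N//2-6:N//2+6,N//2-6:N//2+6]; w=w[w>0]; j=np.bincount(w).argmax(); m=(l==j).astype(np.uint8)
        cv2.drawContours(m,cv2.findContours(m,0,1)[0],-1,1,-1); ms.append((p,o,m)); print(m.sum(),rend(p,MODEL[n],x0,o,N).sum())
    cost=lambda v:sum(np.abs(rend(p,MODEL[n],v,o,80)-m).sum()/m.sum() for p,o,m in ms)
    r=minimize(cost,x0,method="Nelder-Mead",options=dict(initial_simplex=np.array(x0)+np.array([[0,0,0],[.01,0,0],[0,.01,0],[0,0,.2]])))
    poses[n]=r.x; print(n,r.x.round(4),round(r.fun,3)); return ms
a=refine("tape_measure",(.355,-.252,1.97),[T,S],lambda c,t:((c.max(2)<62)|((c[...,0]>150)&(c[...,1]<90))))
b=refine("wide_breaker",(.352,.262,.57),[T],lambda c,t:c.min(2)>150)
out=[]
for n,ms in(("tape_measure",a),("wide_breaker",b)):
    for p in (T,S):
        v=poses[n];o=np.round(proj(p,[v[0],v[1],.03])[0]).astype(int)-30
        im=cv2.resize(p["pixels"][o[1]:o[1]+60,o[0]:o[0]+60],(390,300)[0:1]*2 if 0 else (300,300),interpolation=cv2.INTER_CUBIC)[...,::-1].copy()
        draw(im,p,MODEL[n],v,5,o); out.append(im)
cv2.imwrite("pics/fit2.png",np.vstack([np.hstack(out[:2]),np.hstack(out[2:])]))
pickle.dump(poses,open("poses.pkl","wb"))
E
python3 fit2.py|tail -6
```

```text
centres [0.35335924 0.25865421] [0.44234091 0.13503018]
399 515.6549019607843
685 1101.3960784313726
tape_measure [ 0.3539 -0.2476  2.1892] 0.703
396 537.8588235294118
wide_breaker [0.3495 0.2635 0.6604] 0.356
```

View pics/fit2.png

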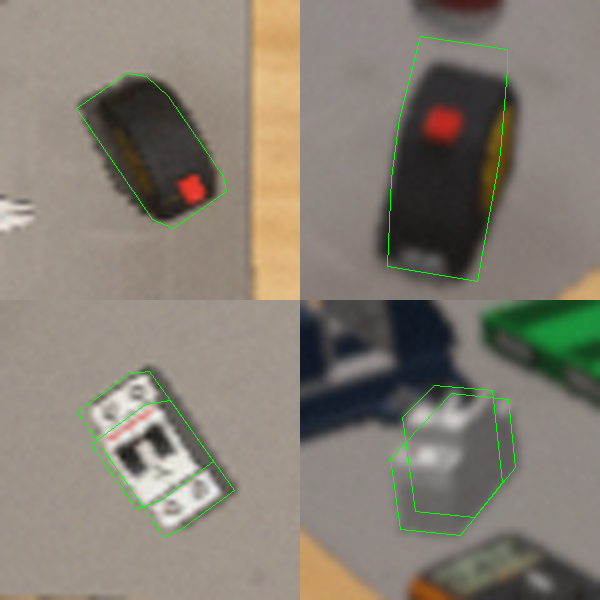

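```bash
cat > fit3.py <<'E'
from fit2 import *
print("----")
pr=[(.037,0),(.037,.03),(.034,.046),(.026,.057),(.013,.064)]
MODEL["tape_measure"]=[np.array([[sx*.0175,s*y,z] for sx in(1,-1) for s in(1,-1) for y,z in pr])]
f=lambda c,t:(c.max(2)<80)|((c[...,0].astype(int)-c[...,2]>40)&(c.max(2)<190)&(c[...,2]<70))|((c[...,0]>150)&(c[...,1]<90))
for v in([T],[S],[T,S]): a=refine("tape_measure",(.352,-.248,2.05),v,f)
poses["wide_breaker"]=np.array([.353,.259,.55])
out=[]
for n in("tape_measure","wide_breaker"):
    for p in (T,S):
        v=poses[n];o=np.round(proj(p,[v[0],v[1],.03])[0]).astype(int)-30
        im=cv2.resize(p["pixels"][o[1]:o[1]+60,o[0]:o[0]+60],(300,300),interpolation=cv2.INTER_CUBIC)[...,::-1].copy()
        draw(im,p,MODEL[n],v,5,o); out.append(im)
cv2.imwrite("pics/fit3.png",np.vstack([np.hstack(out[:2]),np.hstack(out[2:])]))
pickle.dump(poses,open("poses.pkl","wb"))
E
python3 fit3.py|sed '1,/----/d'
```

```text
466 489.03921568627453
tape_measure [ 0.3533 -0.2477  2.0187] 0.1
843 992.0980392156862
tape_measure [ 0.3528 -0.25    2.1173] 0.144
466 489.03921568627453
843 992.0980392156862
tape_measure [ 0.3539 -0.2487  2.1032] 0.268
```

View pics/fit3.png

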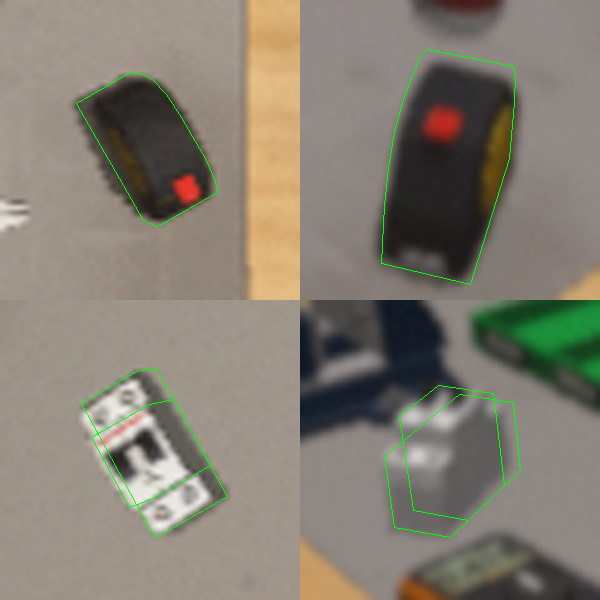

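Poses hold up against the models. Now a helper to convert world waypoints into move numbers.

```bash
cat > wp.py <<'E'
import sys,json
from h import *
from scipy.spatial.transform import Rotation as Ro
# usage: wp.py '[[x,y,z,yaw],...]' ; yaw of tool y axis
s=get_state(); R=Ro.from_quat(s["tcp_rot"]).as_matrix(); p=s["eef_pos"]; yaw=np.arctan2(R[1,1],R[0,1])
print("at",p.round(4),"yaw",round(yaw,3),"tilt",np.degrees(np.arccos(-R[2,2])).round(2),"q6",s["qpos"][5].round(2),"open",round(s["opening"],3),"F",s["contact_force"].round(1),"ff",round(s["finger_force"],1),"t",round(s["time"],2))
for w in json.loads(sys.argv[1]):
    d=np.array(w[:3])-p; yt=np.array([np.cos(yaw),np.sin(yaw),0]); zt=np.array([0,0,-1.]); xt=np.cross(yt,zt)
    rz=-(w[3]-yaw); t=np.array([d@xt,d@yt,d@zt])/.75
    print(w,"T",t.round(4).tolist(),"rz",round(rz/np.radians(60),4),"rows",round(max(np.linalg.norm(d)/.0625,abs(np.degrees(rz))/10.7),1))
    p,yaw=np.array(w[:3]),w[3]
E
python3 wp.py '[[0.3,0.43,0.2,1.68],[0.353,0.259,0.13,2.14],[0.353,0.259,0.026,2.14]]'
```

```text
at [0.2364 0.6323 0.2313] yaw 1.213 tilt 0.0 q6 -0.15 open 0.999 F [ 0.2  0.1 -0.2] ff 0.0 t 1.0
[0.3, 0.43, 0.2, 1.68] T [-0.1739, -0.2229, 0.0418] rz -0.446 rows 3.4
[0.353, 0.259, 0.13, 2.14] T [-0.0454, -0.2343, 0.0933] rz -0.4393 rows 3.1
[0.353, 0.259, 0.026, 2.14] T [0.0, 0.0, 0.1387] rz -0.0 rows 1.7
```

Call:
arm_command:
  steps:
    - {"translation": [-0.174, -0.223, 0.042], "twist": [0, 0, -0.446], "fingers": 1}
    - {"translation": [-0.174, -0.223, 0.042], "twist": [0, 0, -0.446], "fingers": 1}
    - {"translation": [-0.174, -0.223, 0.042], "twist": [0, 0, -0.446], "fingers": 1}
    - {"translation": [-0.174, -0.223, 0.042], "twist": [0, 0, -0.446], "fingers": 1}
  grip_force: 50

```text
time: 1.5
eef_pos: [0.3002, 0.4272, 0.1991]
tcp_rot: [-0.054, 0.999, -0.001, -0.0]
contact_force: [0.0, -0.1, 0.4]
opening: 0.996
finger_force: 0.0
```

Call:
arm_command:
  steps:
    - {"translation": [-0.045, -0.234, 0.093], "twist": [0, 0, -0.439], "fingers": 1}
    - {"translation": [-0.045, -0.234, 0.093], "twist": [0, 0, -0.439], "fingers": 1}
    - {"translation": [-0.045, -0.234, 0.093], "twist": [0, 0, -0.439], "fingers": 1}
    - {"translation": [-0.045, -0.234, 0.093], "twist": [0, 0, -0.439], "fingers": 1}
    - {"translation": [-0.045, -0.234, 0.093], "twist": [0, 0, -0.439], "fingers": 1}

```text
time: 2.12
eef_pos: [0.353, 0.2588, 0.1302]
tcp_rot: [-0.279, 0.96, 0.0, 0.0]
contact_force: [-0.3, 0.5, -0.0]
opening: 1.0
finger_force: 0.0
```

```bash
python3 wp.py '[[0.353,0.259,0.026,2.14]]'
```

```text
at [0.353  0.2588 0.1302] yaw 2.137 tilt 0.03 q6 -1.74 open 1.0 F [-0.3  0.5 -0. ] ff 0.0 t 2.12
[0.353, 0.259, 0.026, 2.14] T [-0.0001, 0.0002, 0.1389] rz -0.0029 rows 1.7
```

Call:
arm_command:
  steps:
    - {"translation": [0, 0, 0.07], "twist": [0, 0, 0], "fingers": 1}
    - {"translation": [0, 0, 0.11], "twist": [0, 0, 0], "fingers": 1}
    - {"translation": [0, 0, 0.139], "twist": [0, 0, 0], "fingers": 1}
    - {"translation": [0, 0, 0.139], "twist": [0, 0, 0], "fingers": 1}

```text
time: 2.62
eef_pos: [0.3517, 0.2601, 0.0251]
tcp_rot: [-0.281, 0.96, 0.0, -0.001]
contact_force: [1.1, -0.5, 0.1]
opening: 1.003
finger_force: 0.0
```

Call:
arm_command:
  steps:
    - {"translation": [0, 0, 0], "twist": [0, 0, 0], "fingers": -1}
    - {"translation": [0, 0, 0], "twist": [0, 0, 0], "fingers": -1}
    - {"translation": [0, 0, 0], "twist": [0, 0, 0], "fingers": -1}
    - {"translation": [0, 0, 0], "twist": [0, 0, 0], "fingers": -1}
    - {"translation": [0, 0, 0], "twist": [0, 0, 0], "fingers": -1}

```text
time: 3.25
eef_pos: [0.3538, 0.2598, 0.0272]
tcp_rot: [-0.281, 0.96, 0.0, 0.001]
contact_force: [-2.0, 0.8, 6.7]
opening: 0.405
finger_force: 51.0
```

Call:
arm_command:
  steps:
    - {"translation": [0, 0, 0], "twist": [0, 0, 0], "fingers": -1}
    - {"translation": [0, 0, -0.01], "twist": [0, 0, 0], "fingers": -1}
    - {"translation": [0, 0, -0.05], "twist": [0, 0, 0], "fingers": -1}
    - {"translation": [0, 0, -0.1], "twist": [0, 0, 0], "fingers": -1}
    - {"translation": [0, 0, -0.1], "twist": [0, 0, 0], "fingers": -1}

```text
time: 3.88
eef_pos: [0.3545, 0.2598, 0.1035]
tcp_rot: [-0.281, 0.96, 0.0, 0.003]
contact_force: [-0.1, 0.1, -2.0]
opening: 0.401
finger_force: 50.1
```

```bash
python3 wp.py '[[0.528,0.400,0.101,1.64],[0.528,0.400,0.032,1.64]]'; python3 -c "
from h import *
p=read_camera('top');cv2.imwrite('pics/w.png',cv2.resize(p['pixels'][200:300,100:240],None,fx=4,fy=4)[...,::-1])"
```

```text
at [0.3545 0.2598 0.1035] yaw 2.14 tilt 0.36 q6 -1.74 open 0.401 F [-0.1  0.1 -2. ] ff 50.1 t 3.88
[0.528, 0.4, 0.101, 1.64] T [-0.2956, 0.0329, 0.0033] rz 0.4771 rows 3.6
[0.528, 0.4, 0.032, 1.64] T [0.0, 0.0, 0.092] rz -0.0 rows 1.1
```

View pics/w.png

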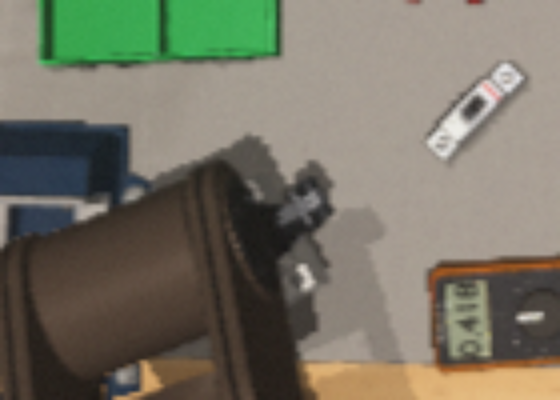

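Wide breaker is held (opening 34 mm) and lifted clear; the vise lies at left. I'll raise it and go round the vise: forward first, then sideways.

```bash
python3 wp.py '[[0.50,0.25,0.15,1.9],[0.528,0.400,0.10,1.64],[0.528,0.400,0.032,1.64]]'
```

```text
at [0.3531 0.2592 0.1015] yaw 2.14 tilt 0.12 q6 -1.74 open 0.401 F [-0.3 -1.1 -3.4] ff 50.1 t 3.92
[0.5, 0.25, 0.15, 1.9] T [-0.1585, -0.1158, -0.0647] rz 0.2289 rows 2.5
[0.528, 0.4, 0.1, 1.64] T [-0.1, 0.1772, 0.0667] rz 0.2483 rows 2.6
[0.528, 0.4, 0.032, 1.64] T [0.0, 0.0, 0.0907] rz -0.0 rows 1.1
```

Call:
arm_command:
  steps:
    - {"translation": [-0.0, -0.0, -0.064], "twist": [0, 0, 0], "fingers": -1}
    - {"translation": [-0.05, -0.04, -0.064], "twist": [0, 0, 0.1], "fingers": -1}
    - {"translation": [-0.11, -0.08, -0.064], "twist": [0, 0, 0.2], "fingers": -1}
    - {"translation": [-0.159, -0.116, -0.064], "twist": [0, 0, 0.229], "fingers": -1}
    - {"translation": [-0.159, -0.116, -0.064], "twist": [0, 0, 0.229], "fingers": -1}

```text
time: 4.55
eef_pos: [0.5013, 0.2489, 0.1461]
tcp_rot: [-0.163, 0.987, -0.0, -0.002]
contact_force: [-0.7, 0.1, -1.8]
opening: 0.401
finger_force: 50.3
```

Call:
arm_command:
  steps:
    - {"translation": [-0.03, 0.05, 0.0], "twist": [0, 0, 0.1], "fingers": -1}
    - {"translation": [-0.07, 0.12, 0.0], "twist": [0, 0, 0.248], "fingers": -1}
    - {"translation": [-0.1, 0.177, 0.0], "twist": [0, 0, 0.248], "fingers": -1}
    - {"translation": [-0.1, 0.177, 0.066], "twist": [0, 0, 0.248], "fingers": -1}
    - {"translation": [-0.1, 0.177, 0.066], "twist": [0, 0, 0.248], "fingers": -1}

```text
time: 5.18
eef_pos: [0.5221, 0.3978, 0.0917]
tcp_rot: [-0.035, 0.999, -0.004, -0.007]
contact_force: [-0.7, -0.7, -2.3]
opening: 0.403
finger_force: 50.3
```

```bash
python3 wp.py '[[0.528,0.400,0.032,1.64]]'; python3 -c "
from h import *
p=read_camera('scene');cv2.imwrite('pics/w2.png',cv2.resize(p['pixels'][90:210,90:270],None,fx=3.5,fy=3.5)[...,::-1])"
```

```text
at [0.5221 0.3978 0.0917] yaw 1.642 tilt 0.92 q6 -1.14 open 0.403 F [-0.7 -0.7 -2.3] ff 50.3 t 5.17
[0.528, 0.4, 0.032, 1.64] T [-0.008, 0.0023, 0.0796] rz 0.0018 rows 1.0
```

View pics/w2.png

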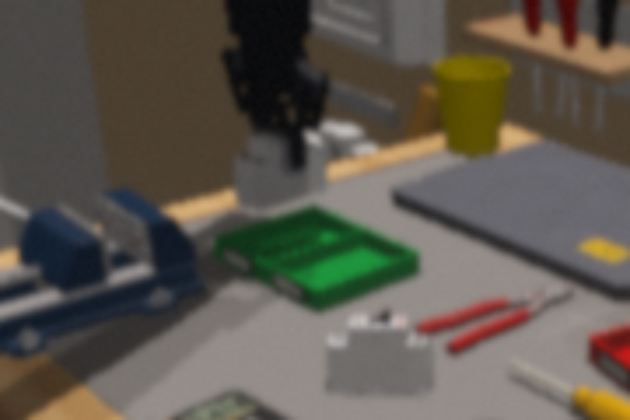

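The breaker hangs level above the green tray's far bay. Lower it.

Call:
arm_command:
  steps:
    - {"translation": [0, 0, 0], "twist": [0, 0, 0], "fingers": -1}
    - {"translation": [0, 0, 0.04], "twist": [0, 0, 0], "fingers": -1}
    - {"translation": [0, 0, 0.075], "twist": [0, 0, 0], "fingers": -1}
    - {"translation": [0, 0, 0.085], "twist": [0, 0, 0], "fingers": -1}
    - {"translation": [0, 0, 0.085], "twist": [0, 0, 0], "fingers": -1}

```text
time: 5.85
eef_pos: [0.5288, 0.3999, 0.0368]
tcp_rot: [-0.034, 0.999, 0.0, 0.001]
contact_force: [-0.5, 0.3, -2.9]
opening: 0.395
finger_force: 50.4
```

```bash
python3 wp.py '[[0.528,0.400,0.031,1.64]]'
```

```text
at [0.5288 0.3999 0.0368] yaw 1.64 tilt 0.08 q6 -1.14 open 0.395 F [-0.5  0.3 -2.9] ff 50.4 t 5.85
[0.528, 0.4, 0.031, 1.64] T [0.001, 0.0002, 0.0077] rz -0.0003 rows 0.1
```

Call:
arm_command:
  steps:
    - {"translation": [0, 0, 0.004], "twist": [0, 0, 0], "fingers": -1}
    - {"translation": [0, 0, 0.009], "twist": [0, 0, 0], "fingers": -1}
    - {"translation": [0, 0, 0.009], "twist": [0, 0, 0], "fingers": -1}
    - {"translation": [0, 0, 0.009], "twist": [0, 0, 0], "fingers": 0.3}
    - {"translation": [0, 0, 0.009], "twist": [0, 0, 0], "fingers": 0.3}

```text
time: 6.48
eef_pos: [0.5281, 0.4, 0.0288]
tcp_rot: [-0.035, 0.999, 0.0, 0.0]
contact_force: [-0.4, 0.1, -0.0]
opening: 0.652
finger_force: 0.0
```

Call:
arm_command:
  steps:
    - {"translation": [0, 0, 0], "twist": [0, 0, 0], "fingers": 0.3}
    - {"translation": [0, 0, 0], "twist": [0, 0, 0], "fingers": 0.3}
    - {"translation": [0, 0, -0.04], "twist": [0, 0, 0], "fingers": 0.3}
    - {"translation": [0, 0, -0.12], "twist": [0, 0, 0], "fingers": 0.3}
    - {"translation": [0, 0, -0.12], "twist": [0, 0, 0], "fingers": 0.3}

```text
time: 7.1
eef_pos: [0.5319, 0.4021, 0.126]
tcp_rot: [-0.035, 0.999, 0.003, 0.006]
contact_force: [0.2, -0.7, 0.3]
opening: 0.652
finger_force: 0.0
```

```bash
python3 wp.py '[[0.48,0.24,0.13,1.1],[0.442,0.1355,0.10,0.826],[0.442,0.1355,0.026,0.826]]'
```

```text
at [0.5319 0.4021 0.126 ] yaw 1.64 tilt 0.74 q6 -1.15 open 0.652 F [ 0.2 -0.7  0.3] ff 0.0 t 7.1
[0.48, 0.24, 0.13, 1.1] T [0.084, -0.2107, -0.0053] rz 0.5161 rows 2.9
[0.442, 0.1355, 0.1, 0.826] T [-0.018, -0.1472, 0.04] rz 0.2617 rows 1.8
[0.442, 0.1355, 0.026, 0.826] T [0.0, 0.0, 0.0987] rz -0.0 rows 1.2
```

Call:
arm_command:
  steps:
    - {"translation": [0.08, -0.21, 0], "twist": [0, 0, 0.516], "fingers": 0.3}
    - {"translation": [0.08, -0.21, 0], "twist": [0, 0, 0.516], "fingers": 0.3}
    - {"translation": [0.08, -0.21, 0], "twist": [0, 0, 0.516], "fingers": 0.3}
    - {"translation": [0.08, -0.21, 0], "twist": [0, 0, 0.516], "fingers": 0.3}

```text
time: 7.6
eef_pos: [0.4776, 0.2364, 0.1176]
tcp_rot: [0.235, 0.972, -0.001, -0.001]
contact_force: [0.6, 1.1, 0.2]
opening: 0.654
finger_force: 0.0
```

Call:
arm_command:
  steps:
    - {"translation": [-0.018, -0.147, 0.03], "twist": [0, 0, 0.262], "fingers": 0.3}
    - {"translation": [-0.018, -0.147, 0.03], "twist": [0, 0, 0.262], "fingers": 0.3}
    - {"translation": [-0.018, -0.147, 0.03], "twist": [0, 0, 0.262], "fingers": 0.3}
    - {"translation": [-0.018, -0.147, 0.03], "twist": [0, 0, 0.262], "fingers": 0.3}
    - {"translation": [-0.018, -0.147, 0.03], "twist": [0, 0, 0.262], "fingers": 0.3}

```text
time: 8.22
eef_pos: [0.4422, 0.1354, 0.0969]
tcp_rot: [0.363, 0.932, 0.0, 0.001]
contact_force: [0.0, -0.7, -0.2]
opening: 0.653
finger_force: 0.0
```

```bash
python3 wp.py '[[0.442,0.1355,0.026,0.826]]'
```

```text
at [0.4422 0.1354 0.0969] yaw 0.828 tilt 0.09 q6 -0.75 open 0.653 F [ 0.  -0.7 -0.2] ff 0.0 t 8.22
[0.442, 0.1355, 0.026, 0.826] T [0.0003, -0.0001, 0.0946] rz 0.0015 rows 1.1
```

Call:
arm_command:
  steps:
    - {"translation": [0, 0, 0.05], "twist": [0, 0, 0], "fingers": 0.3}
    - {"translation": [0, 0, 0.095], "twist": [0, 0, 0], "fingers": 0.3}
    - {"translation": [0, 0, 0.095], "twist": [0, 0, 0], "fingers": 0.3}
    - {"translation": [0, 0, 0.095], "twist": [0, 0, 0], "fingers": -1}
    - {"translation": [0, 0, 0.095], "twist": [0, 0, 0], "fingers": -1}

```text
time: 8.85
eef_pos: [0.4428, 0.1347, 0.0268]
tcp_rot: [0.364, 0.931, 0.001, 0.002]
contact_force: [-0.7, -0.7, 0.3]
opening: 0.233
finger_force: 0.0
```

Call:
arm_command:
  steps:
    - {"translation": [0, 0, 0], "twist": [0, 0, 0], "fingers": -1}
    - {"translation": [0, 0, 0], "twist": [0, 0, 0], "fingers": -1}
    - {"translation": [0, 0, 0], "twist": [0, 0, 0], "fingers": -1}

```text
time: 9.22
eef_pos: [0.4428, 0.1346, 0.0269]
tcp_rot: [0.364, 0.931, 0.001, 0.002]
contact_force: [-1.0, 0.6, 5.5]
opening: 0.191
finger_force: 49.7
```

Call:
arm_command:
  steps:
    - {"translation": [0, 0, -0.01], "twist": [0, 0, 0], "fingers": -1}
    - {"translation": [0, 0, -0.05], "twist": [0, 0, 0], "fingers": -1}
    - {"translation": [0, 0, -0.11], "twist": [0, 0, 0], "fingers": -1}
    - {"translation": [0, 0, -0.11], "twist": [0, 0, 0], "fingers": -1}
    - {"translation": [0, 0, -0.11], "twist": [0, 0, 0], "fingers": -1}

```text
time: 9.85
eef_pos: [0.4403, 0.1342, 0.1068]
tcp_rot: [0.364, 0.931, -0.0, -0.001]
contact_force: [-0.1, -0.5, -2.3]
opening: 0.19
finger_force: 49.0
```

```bash
python3 wp.py '[[0.49,0.23,0.109,1.25],[0.5336,0.320,0.109,1.64],[0.5336,0.32,0.03,1.64]]'
```

```text
at [0.4403 0.1342 0.1068] yaw 0.826 tilt 0.09 q6 -0.75 open 0.19 F [-0.1 -0.5 -2.3] ff 49.0 t 9.85
[0.49, 0.23, 0.109, 1.25] T [0.0379, 0.1389, -0.0029] rz -0.4053 rows 2.3
[0.5336, 0.32, 0.109, 1.64] T [-0.0173, 0.1322, 0.0] rz -0.3724 rows 2.1
[0.5336, 0.32, 0.03, 1.64] T [0.0, 0.0, 0.1053] rz -0.0 rows 1.3
```

Call:
arm_command:
  steps:
    - {"translation": [0.019, 0.07, 0], "twist": [0, 0, -0.2], "fingers": -1}
    - {"translation": [0.038, 0.139, 0], "twist": [0, 0, -0.405], "fingers": -1}
    - {"translation": [0.038, 0.139, 0], "twist": [0, 0, -0.405], "fingers": -1}
    - {"translation": [0.038, 0.139, 0], "twist": [0, 0, -0.405], "fingers": -1}

```text
time: 10.35
eef_pos: [0.4893, 0.2302, 0.105]
tcp_rot: [0.16, 0.987, -0.001, -0.002]
contact_force: [0.4, -0.1, -0.6]
opening: 0.188
finger_force: 49.5
```

Call:
arm_command:
  steps:
    - {"translation": [-0.009, 0.066, 0], "twist": [0, 0, -0.18], "fingers": -1}
    - {"translation": [-0.017, 0.132, 0], "twist": [0, 0, -0.372], "fingers": -1}
    - {"translation": [-0.017, 0.132, 0], "twist": [0, 0, -0.372], "fingers": -1}
    - {"translation": [-0.017, 0.132, 0], "twist": [0, 0, -0.372], "fingers": -1}
    - {"translation": [-0.017, 0.132, 0], "twist": [0, 0, -0.372], "fingers": -1}

```text
time: 10.98
eef_pos: [0.5334, 0.3188, 0.1069]
tcp_rot: [-0.033, 0.999, -0.0, -0.001]
contact_force: [0.0, -0.4, -1.2]
opening: 0.192
finger_force: 49.6
```

```bash
python3 wp.py '[[0.5336,0.32,0.03,1.64]]'
```

```text
at [0.5334 0.3188 0.1069] yaw 1.637 tilt 0.11 q6 -1.26 open 0.192 F [ 0.  -0.4 -1.2] ff 49.6 t 10.97
[0.5336, 0.32, 0.03, 1.64] T [-0.0003, 0.0016, 0.1025] rz -0.0027 rows 1.2
```

Narrow breaker is over its bay. Lower it gently, release and rise.

Call:
arm_command:
  steps:
    - {"translation": [0, 0.001, 0.05], "twist": [0, 0, 0], "fingers": -1}
    - {"translation": [0, 0.001, 0.09], "twist": [0, 0, 0], "fingers": -1}
    - {"translation": [0, 0.001, 0.098], "twist": [0, 0, 0], "fingers": -1}
    - {"translation": [0, 0.001, 0.103], "twist": [0, 0, 0], "fingers": -1}
    - {"translation": [0, 0.001, 0.103], "twist": [0, 0, 0], "fingers": -1}

```text
time: 11.6
eef_pos: [0.5352, 0.3211, 0.0318]
tcp_rot: [-0.034, 0.999, 0.0, 0.001]
contact_force: [0.1, -0.2, -1.3]
opening: 0.191
finger_force: 49.7
```

Call:
arm_command:
  steps:
    - {"translation": [0, 0, 0], "twist": [0, 0, 0], "fingers": -0.1}
    - {"translation": [0, 0, 0], "twist": [0, 0, 0], "fingers": -0.1}
    - {"translation": [0, 0, 0], "twist": [0, 0, 0], "fingers": -0.1}
    - {"translation": [0, 0, -0.04], "twist": [0, 0, 0], "fingers": -0.1}
    - {"translation": [0, 0, -0.1], "twist": [0, 0, 0], "fingers": -0.1}

```text
time: 12.22
eef_pos: [0.5328, 0.3203, 0.1042]
tcp_rot: [-0.034, 0.999, -0.001, -0.002]
contact_force: [0.7, 0.1, 0.3]
opening: 0.451
finger_force: 0.0
```

Call:
arm_command:
  steps:
    - {"translation": [0, 0, -0.02], "twist": [0, 0, 0], "fingers": 0.65}
    - {"translation": [0, 0, -0.02], "twist": [0, 0, 0], "fingers": 0.65}
    - {"translation": [0, 0, -0.02], "twist": [0, 0, 0], "fingers": 0.65}

```text
time: 12.6
eef_pos: [0.5331, 0.3204, 0.1183]
tcp_rot: [-0.034, 0.999, -0.001, -0.002]
contact_force: [-0.5, 1.0, -0.0]
opening: 0.823
finger_force: 0.0
```

```bash
python3 wp.py '[[0.48,0.16,0.12,0.85],[0.4373,-0.001,0.10,0.06],[0.4373,-0.001,0.03,0.06],[0.4373,-0.001,0.002,0.06]]'
```

```text
at [0.5331 0.3204 0.1183] yaw 1.639 tilt 0.19 q6 -1.26 open 0.823 F [-0.5  1.  -0. ] ff 0.0 t 12.6
[0.48, 0.16, 0.12, 0.85] T [0.0852, -0.2085, -0.0023] rz 0.7536 rows 4.2
[0.4373, -0.001, 0.1, 0.06] T [-0.0989, -0.1988, 0.0267] rz 0.7544 rows 4.2
[0.4373, -0.001, 0.03, 0.06] T [0.0, 0.0, 0.0933] rz -0.0 rows 1.1
[0.4373, -0.001, 0.002, 0.06] T [0.0, 0.0, 0.0373] rz -0.0 rows 0.4
```

Call:
arm_command:
  steps:
    - {"translation": [0.085, -0.208, 0], "twist": [0, 0, 0.754], "fingers": 0.65}
    - {"translation": [0.085, -0.208, 0], "twist": [0, 0, 0.754], "fingers": 0.65}
    - {"translation": [0.085, -0.208, 0], "twist": [0, 0, 0.754], "fingers": 0.65}
    - {"translation": [0.085, -0.208, 0], "twist": [0, 0, 0.754], "fingers": 0.65}
    - {"translation": [0.085, -0.208, 0], "twist": [0, 0, 0.754], "fingers": 0.65}

```text
time: 13.22
eef_pos: [0.4798, 0.16, 0.1183]
tcp_rot: [0.355, 0.935, -0.001, -0.002]
contact_force: [0.2, 0.0, -0.1]
opening: 0.825
finger_force: 0.0
```

Call:
arm_command:
  steps:
    - {"translation": [-0.099, -0.199, 0.026], "twist": [0, 0, 0.754], "fingers": 0.65}
    - {"translation": [-0.099, -0.199, 0.026], "twist": [0, 0, 0.754], "fingers": 0.65}
    - {"translation": [-0.099, -0.199, 0.026], "twist": [0, 0, 0.754], "fingers": 0.65}
    - {"translation": [-0.099, -0.199, 0.026], "twist": [0, 0, 0.754], "fingers": 0.65}
    - {"translation": [-0.099, -0.199, 0.026], "twist": [0, 0, 0.754], "fingers": 0.65}

```text
time: 13.85
eef_pos: [0.4369, -0.0007, 0.0988]
tcp_rot: [0.687, 0.727, -0.001, -0.002]
contact_force: [0.6, 0.1, -0.8]
opening: 0.819
finger_force: 0.0
```

Call:
arm_command:
  steps:
    - {"translation": [0, 0, 0], "twist": [0, 0, 0], "fingers": 0.65}
    - {"translation": [0, 0, 0.05], "twist": [0, 0, 0], "fingers": 0.65}
    - {"translation": [0, 0, 0.093], "twist": [0, 0, 0], "fingers": 0.65}
    - {"translation": [0, 0, 0.093], "twist": [0, 0, 0], "fingers": 0.65}
    - {"translation": [0, 0, 0.093], "twist": [0, 0, 0], "fingers": 0.65}

```text
time: 14.48
eef_pos: [0.4389, -0.0002, 0.0316]
tcp_rot: [0.685, 0.728, 0.0, 0.0]
contact_force: [0.1, 0.4, 0.7]
opening: 0.822
finger_force: 0.0
```

```bash
python3 wp.py '[[0.4373,-0.001,0.003,0.06]]'
```

```text
at [ 4.389e-01 -2.000e-04  3.160e-02] yaw 0.061 tilt 0.02 q6 -0.29 open 0.822 F [0.1 0.4 0.7] ff 0.0 t 14.47
[0.4373, -0.001, 0.003, 0.06] T [-0.0009, -0.0022, 0.0381] rz 0.0006 rows 0.5
```

Call:
arm_command:
  steps:
    - {"translation": [0, -0.001, 0.02], "twist": [0, 0, 0], "fingers": 0.65}
    - {"translation": [0, -0.001, 0.036], "twist": [0, 0, 0], "fingers": 0.65}
    - {"translation": [0, -0.001, 0.036], "twist": [0, 0, 0], "fingers": 0.3}
    - {"translation": [0, -0.001, 0.036], "twist": [0, 0, 0], "fingers": -1}
    - {"translation": [0, -0.001, 0.036], "twist": [0, 0, 0], "fingers": -1}
  grip_force: 40

```text
time: 15.1
eef_pos: [0.4381, -0.0003, 0.0043]
tcp_rot: [0.686, 0.728, 0.0, 0.0]
contact_force: [-0.6, 0.4, -0.1]
opening: 0.544
finger_force: 41.0
```

Call:
arm_command:
  steps:
    - {"translation": [0, 0, 0], "twist": [0, 0, 0], "fingers": -1}
    - {"translation": [0, 0, 0], "twist": [0, 0, 0], "fingers": -1}
    - {"translation": [0, 0, 0], "twist": [0, 0, 0], "fingers": -1}

```text
time: 15.48
eef_pos: [0.4378, -0.0003, 0.0041]
tcp_rot: [0.686, 0.728, 0.0, 0.0]
contact_force: [-0.7, 0.8, -0.7]
opening: 0.544
finger_force: 41.0
```

Call:
arm_command:
  steps:
    - {"translation": [0, 0, -0.01], "twist": [0, 0, 0], "fingers": -1}
    - {"translation": [0, 0, -0.05], "twist": [0, 0, 0], "fingers": -1}
    - {"translation": [0, 0, -0.12], "twist": [0, 0, 0], "fingers": -1}
    - {"translation": [0, 0, -0.12], "twist": [0, 0, 0], "fingers": -1}
    - {"translation": [0, 0, -0.12], "twist": [0, 0, 0], "fingers": -1}

```text
time: 16.1
eef_pos: [0.4375, -0.0002, 0.0941]
tcp_rot: [0.686, 0.728, 0.0, 0.0]
contact_force: [-0.2, 1.0, -1.0]
opening: 0.545
finger_force: 41.3
```

```bash
python3 wp.py '[[0.48,-0.2,0.094,0.06],[0.554,-0.3905,0.094,0.06],[0.554,-0.3905,0.008,0.06]]'; python3 -c "
from h import *
p=read_camera('scene');a=p['pixels'][140:260,170:290];b=p['pixels'][120:240,110:230];q=read_camera('top')['pixels'][140:260,80:200]
cv2.imwrite('pics/r.png',cv2.resize(np.hstack([a,b,q]),None,fx=2.2,fy=2.2,interpolation=cv2.INTER_CUBIC)[...,::-1])"
```

```text
at [ 4.375e-01 -2.000e-04  9.410e-02] yaw 0.06 tilt 0.01 q6 -0.29 open 0.545 F [-0.2  1.  -1. ] ff 41.3 t 16.1
[0.48, -0.2, 0.094, 0.06] T [-0.2693, 0.0406, 0.0001] rz 0.0001 rows 3.3
[0.554, -0.3905, 0.094, 0.06] T [-0.2595, 0.0833, 0.0] rz -0.0 rows 3.3
[0.554, -0.3905, 0.008, 0.06] T [0.0, 0.0, 0.1147] rz -0.0 rows 1.4
```

View pics/r.png

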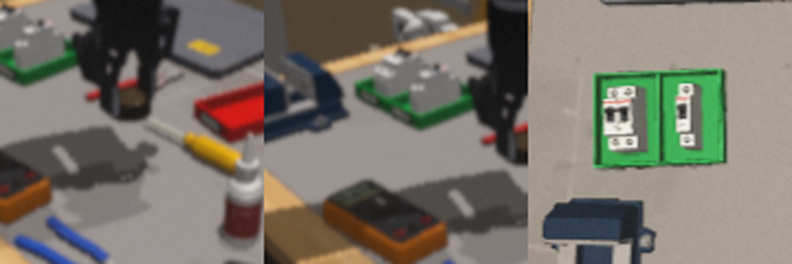

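Breakers stand in their bays and the roll is held flat. The bottles are on the direct path, so I'll rise to z ≈0.2 first.

Call:
arm_command:
  steps:
    - {"translation": [0, 0, -0.07], "twist": [0, 0, 0], "fingers": -1}
    - {"translation": [0, 0, -0.14], "twist": [0, 0, 0], "fingers": -1}
    - {"translation": [0, 0, -0.14], "twist": [0, 0, 0], "fingers": -1}

```text
time: 16.58
eef_pos: [0.4401, -0.0008, 0.2026]
tcp_rot: [0.686, 0.728, 0.002, 0.003]
contact_force: [-0.2, -0.4, 0.0]
opening: 0.549
finger_force: 41.6
```

Call:
arm_command:
  steps:
    - {"translation": [-0.07, 0.01, 0], "twist": [0, 0, 0], "fingers": -1}
    - {"translation": [-0.14, 0.02, 0], "twist": [0, 0, 0], "fingers": -1}
    - {"translation": [-0.21, 0.03, 0], "twist": [0, 0, 0], "fingers": -1}
    - {"translation": [-0.269, 0.04, 0], "twist": [0, 0, 0], "fingers": -1}
    - {"translation": [-0.269, 0.04, 0], "twist": [0, 0, 0], "fingers": -1}

```text
time: 17.2
eef_pos: [0.4789, -0.2018, 0.196]
tcp_rot: [0.687, 0.727, -0.001, -0.002]
contact_force: [-0.3, 0.2, -0.5]
opening: 0.541
finger_force: 41.6
```

Call:
arm_command:
  steps:
    - {"translation": [-0.065, 0.02, 0], "twist": [0, 0, 0], "fingers": -1}
    - {"translation": [-0.13, 0.04, 0], "twist": [0, 0, 0], "fingers": -1}
    - {"translation": [-0.2, 0.065, 0], "twist": [0, 0, 0], "fingers": -1}
    - {"translation": [-0.26, 0.083, 0], "twist": [0, 0, 0], "fingers": -1}
    - {"translation": [-0.26, 0.083, 0], "twist": [0, 0, 0], "fingers": -1}

```text
time: 17.82
eef_pos: [0.5532, -0.3917, 0.1955]
tcp_rot: [0.686, 0.727, 0.0, -0.002]
contact_force: [-0.4, 0.4, -1.3]
opening: 0.547
finger_force: 41.6
```

Call:
arm_command:
  steps:
    - {"translation": [0, 0, 0.07], "twist": [0, 0, 0], "fingers": -1}
    - {"translation": [0, 0, 0.14], "twist": [0, 0, 0], "fingers": -1}
    - {"translation": [0, 0, 0.18], "twist": [0, 0, 0], "fingers": -1}
    - {"translation": [0, 0, 0.18], "twist": [0, 0, 0], "fingers": -1}
    - {"translation": [0, 0, 0.18], "twist": [0, 0, 0], "fingers": -1}

```text
time: 18.45
eef_pos: [0.5542, -0.3902, 0.0652]
tcp_rot: [0.685, 0.728, 0.0, 0.001]
contact_force: [-0.2, -0.6, -0.3]
opening: 0.542
finger_force: 41.6
```

```bash
python3 wp.py '[[0.554,-0.3905,0.009,0.06]]'; python3 -c "
from h import *
p=read_camera('scene')['pixels'][200:320,310:450];q=read_camera('top')['pixels'][150:270,340:480]
cv2.imwrite('pics/y.png',cv2.resize(np.hstack([p,q]),None,fx=2.7,fy=2.7,interpolation=cv2.INTER_CUBIC)[...,::-1])"
```

```text
at [ 0.5542 -0.3902  0.0652] yaw 0.061 tilt 0.06 q6 -0.82 open 0.542 F [-0.2 -0.6 -0.3] ff 41.6 t 18.45
[0.554, -0.3905, 0.009, 0.06] T [-0.0004, -0.0003, 0.0749] rz 0.0009 rows 0.9
```

View pics/y.png

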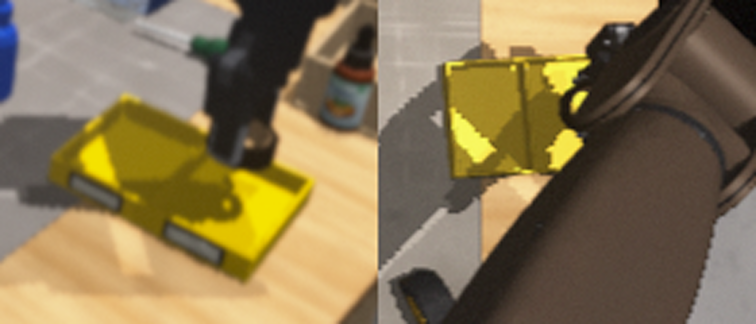

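```bash
python3 - <<'E'
from h import *
import pickle
P=pickle.load(open("P0.pkl","rb"))
for (x,y) in((.552,-.3506),(.552,-.348)):
  for n in("top","scene"): print(n,proj(P[n],place(box(.12,.164,.024,.024)[:4],x,y,.07)).round(1).tolist())
print(proj(P["top"],[.554,-.3905,.08]), (proj(P["top"],[.554,-.3905,.08])-[340,150])*2.7+[378,0])
out=[]
for n,s in(("top",(150,340)),("scene",(200,310))):
    im=cv2.resize(P[n]["pixels"][s[0]:s[0]+110,s[1]:s[1]+130],None,fx=3,fy=3,interpolation=cv2.INTER_CUBIC)[...,::-1].copy()
    for dy in(-.04,.04):
        c=place(np.array([[0,dy,0]]),.552,-.3506,.07)[0]
        draw(im,P[n],[box(.112,.076,.024,.024)],(c[0],c[1],.07),3,np.array(s[::-1]))
    out.append(im)
cv2.imwrite("pics/yt.png",np.hstack(out))
E
```

```text
top [[364.0, 172.3], [367.0, 215.2], [426.2, 212.7], [422.6, 169.8]]
scene [[355.7, 233.3], [327.6, 256.2], [401.8, 295.0], [426.0, 265.3]]
top [[363.1, 172.3], [366.1, 215.2], [425.3, 212.6], [421.7, 169.8]]
scene [[354.7, 232.8], [326.7, 255.6], [400.5, 294.2], [424.8, 264.7]]
[[417.14345121 189.85000659]] [[586.28731826 107.59501781]]
```

View pics/yt.png

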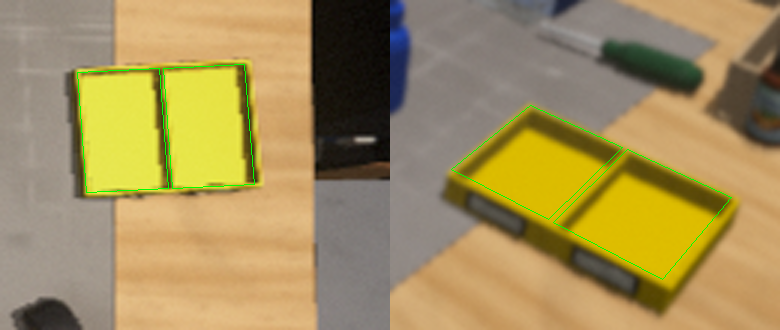

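Tray outline agrees within a few mm. Lower the roll and release.

Call:
arm_command:
  steps:
    - {"translation": [0, 0, 0.04], "twist": [0, 0, 0], "fingers": -1}
    - {"translation": [0, 0, 0.065], "twist": [0, 0, 0], "fingers": -1}
    - {"translation": [0, 0, 0.073], "twist": [0, 0, 0], "fingers": -1}
    - {"translation": [0, 0, 0.076], "twist": [0, 0, 0], "fingers": -1}
    - {"translation": [0, 0, 0.076], "twist": [0, 0, 0], "fingers": -1}

```text
time: 19.18
eef_pos: [0.5543, -0.3914, 0.0081]
tcp_rot: [0.686, 0.728, -0.0, 0.001]
contact_force: [0.8, 0.5, -0.5]
opening: 0.545
finger_force: 41.7
```

Call:
arm_command:
  steps:
    - {"translation": [0, 0, 0], "twist": [0, 0, 0], "fingers": 0.3}
    - {"translation": [0, 0, 0], "twist": [0, 0, 0], "fingers": 0.3}
    - {"translation": [0, 0, 0], "twist": [0, 0, 0], "fingers": 0.3}
    - {"translation": [0, 0, -0.02], "twist": [0, 0, 0], "fingers": 0.3}
    - {"translation": [0, 0, -0.08], "twist": [0, 0, 0], "fingers": 0.3}

```text
time: 19.8
eef_pos: [0.552, -0.3892, 0.0651]
tcp_rot: [0.686, 0.728, 0.0, -0.003]
contact_force: [0.4, 0.2, 0.6]
opening: 0.649
finger_force: 0.0
```

Call:
arm_command:
  steps:
    - {"translation": [0, 0, -0.07], "twist": [0, 0, 0], "fingers": 0.3}
    - {"translation": [0, 0, -0.14], "twist": [0, 0, 0], "fingers": 0.3}
    - {"translation": [0, 0, -0.17], "twist": [0, 0, 0], "fingers": 0.3}
    - {"translation": [0, 0, -0.17], "twist": [0, 0, 0], "fingers": 0.3}
    - {"translation": [0, 0, -0.17], "twist": [0, 0, 0], "fingers": 0.3}

```text
time: 20.42
eef_pos: [0.5526, -0.3898, 0.1916]
tcp_rot: [0.686, 0.728, 0.0, -0.002]
contact_force: [-0.6, 0.1, -1.8]
opening: 0.649
finger_force: 0.0
```

```bash
python3 wp.py '[[0.456,-0.158,0.19,0.06],[0.456,-0.158,0.056,0.06]]'
```

```text
at [ 0.5526 -0.3898  0.1916] yaw 0.06 tilt 0.27 q6 -0.82 open 0.649 F [-0.6  0.1 -1.8] ff 0.0 t 20.43
[0.456, -0.158, 0.19, 0.06] T [0.3162, -0.11, 0.0022] rz -0.0 rows 4.0
[0.456, -0.158, 0.056, 0.06] T [0.0, 0.0, 0.1787] rz -0.0 rows 2.1
```

Call:
arm_command:
  steps:
    - {"translation": [0.07, -0.025, 0], "twist": [0, 0, 0], "fingers": 0.45}
    - {"translation": [0.15, -0.05, 0], "twist": [0, 0, 0], "fingers": 0.45}
    - {"translation": [0.23, -0.08, 0], "twist": [0, 0, 0], "fingers": 0.45}
    - {"translation": [0.29, -0.1, 0], "twist": [0, 0, 0], "fingers": 0.45}
    - {"translation": [0.315, -0.11, 0], "twist": [0, 0, 0], "fingers": 0.45}

```text
time: 21.05
eef_pos: [0.4549, -0.1572, 0.1916]
tcp_rot: [0.685, 0.729, -0.001, -0.003]
contact_force: [0.2, -0.5, 0.1]
opening: 0.728
finger_force: 0.0
```

Call:
arm_command:
  steps:
    - {"translation": [0, 0, 0], "twist": [0, 0, 0], "fingers": 0.45}
    - {"translation": [0, 0, 0], "twist": [0, 0, 0], "fingers": 0.45}

```text
time: 21.3
eef_pos: [0.4576, -0.1611, 0.1943]
tcp_rot: [0.686, 0.728, -0.0, 0.0]
contact_force: [-0.1, -0.2, 0.1]
opening: 0.723
finger_force: 0.0
```

```bash
python3 wp.py '[[0.456,-0.158,0.057,0.06]]'; python3 - <<'E'
from h import *
p=read_camera('scene');q=read_camera('top')
a=p['pixels'][150:270,220:360]; b=q['pixels'][170:290,360:480]
import pickle
im=p['pixels'].copy()
big=cv2.resize(a,None,fx=3,fy=3,interpolation=cv2.INTER_CUBIC)[...,::-1].copy()
draw(big,p,MODEL["glue_bottle"],(.456,-.158,0),3,np.array([220,150]))
cv2.imwrite('pics/g.png',np.hstack([big,cv2.resize(b,None,fx=3,fy=3)[...,::-1]]))
E
```

```text
at [ 0.4576 -0.1611  0.1943] yaw 0.059 tilt 0.02 q6 -0.61 open 0.723 F [-0.1 -0.2  0.1] ff 0.0 t 21.3
[0.456, -0.158, 0.057, 0.06] T [0.0042, -0.002, 0.1831] rz -0.0007 rows 2.2
```

View pics/g.png

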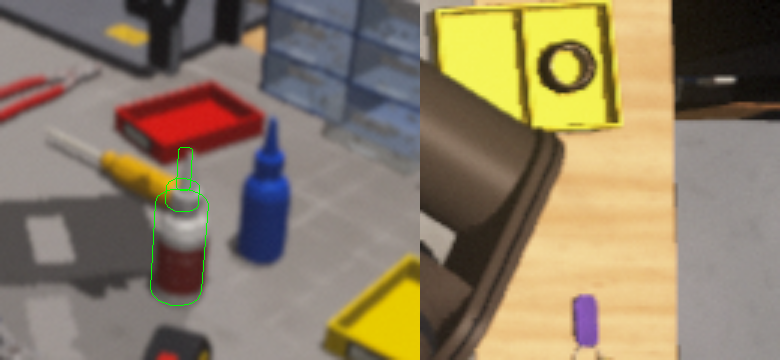

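Roll sits flat centred in the right yellow bay. The gripper is above the red-label bottle, with the blue one well clear.

Call:
arm_command:
  steps:
    - {"translation": [0.005, 0, 0.05], "twist": [0, 0, 0], "fingers": 0.45}
    - {"translation": [0.005, 0, 0.1], "twist": [0, 0, 0], "fingers": 0.45}
    - {"translation": [0.005, 0, 0.15], "twist": [0, 0, 0], "fingers": 0.45}
    - {"translation": [0.005, 0, 0.182], "twist": [0, 0, 0], "fingers": 0.45}
    - {"translation": [0.005, 0, 0.182], "twist": [0, 0, 0], "fingers": 0.45}
  grip_force: 40

```text
time: 22.02
eef_pos: [0.4556, -0.1562, 0.0559]
tcp_rot: [0.686, 0.728, -0.001, -0.003]
contact_force: [0.7, -0.2, -0.3]
opening: 0.722
finger_force: 0.0
```

Call:
arm_command:
  steps:
    - {"translation": [0, 0, 0], "twist": [0, 0, 0], "fingers": -1}
    - {"translation": [0, 0, 0], "twist": [0, 0, 0], "fingers": -1}
    - {"translation": [0, 0, 0], "twist": [0, 0, 0], "fingers": -1}
    - {"translation": [0, 0, 0], "twist": [0, 0, 0], "fingers": -1}
    - {"translation": [0, 0, 0], "twist": [0, 0, 0], "fingers": -1}

```text
time: 22.65
eef_pos: [0.4581, -0.157, 0.0598]
tcp_rot: [0.685, 0.728, 0.0, 0.002]
contact_force: [-1.2, -0.7, 6.1]
opening: 0.399
finger_force: 40.2
```

```bash
python3 wp.py '[[0.5,-0.2,0.2,0.06],[0.5495,-0.3107,0.2,0.06]]'
```

```text
at [ 0.4581 -0.157   0.0598] yaw 0.06 tilt 0.19 q6 -0.6 open 0.399 F [-1.2 -0.7  6.1] ff 40.2 t 22.65
[0.5, -0.2, 0.2, 0.06] T [-0.0606, 0.0523, -0.1869] rz 0.0003 rows 2.4
[0.5495, -0.3107, 0.2, 0.06] T [-0.1513, 0.057, 0.0] rz -0.0 rows 1.9
```

Call:
arm_command:
  steps:
    - {"translation": [0, 0, -0.01], "twist": [0, 0, 0], "fingers": -1}
    - {"translation": [0, 0, -0.06], "twist": [0, 0, 0], "fingers": -1}
    - {"translation": [0, 0, -0.12], "twist": [0, 0, 0], "fingers": -1}
    - {"translation": [0, 0, -0.19], "twist": [0, 0, 0], "fingers": -1}
    - {"translation": [0, 0, -0.19], "twist": [0, 0, 0], "fingers": -1}

```text
time: 23.28
eef_pos: [0.4595, -0.1574, 0.206]
tcp_rot: [0.685, 0.728, 0.001, 0.005]
contact_force: [0.6, 0.6, -1.5]
opening: 0.403
finger_force: 40.1
```

Call:
arm_command:
  steps:
    - {"translation": [-0.07, 0.02, 0], "twist": [0, 0, 0], "fingers": -1}
    - {"translation": [-0.14, 0.06, 0], "twist": [0, 0, 0], "fingers": -1}
    - {"translation": [-0.21, 0.109, 0], "twist": [0, 0, 0], "fingers": -1}
    - {"translation": [-0.21, 0.109, 0], "twist": [0, 0, 0], "fingers": -1}
    - {"translation": [-0.21, 0.109, 0], "twist": [0, 0, 0], "fingers": -1}

```text
time: 23.9
eef_pos: [0.547, -0.3077, 0.1984]
tcp_rot: [0.686, 0.728, -0.0, -0.002]
contact_force: [-0.7, 0.1, -1.4]
opening: 0.397
finger_force: 40.1
```

```bash
python3 wp.py '[[0.5495,-0.3107,0.1,0.06],[0.5495,-0.3107,0.063,0.06]]'
```

```text
at [ 0.547  -0.3077  0.1984] yaw 0.06 tilt 0.24 q6 -0.73 open 0.397 F [-0.7  0.1 -1.4] ff 40.1 t 23.9
[0.5495, -0.3107, 0.1, 0.06] T [-0.0043, 0.003, 0.1312] rz -0.0002 rows 1.6
[0.5495, -0.3107, 0.063, 0.06] T [0.0, 0.0, 0.0493] rz -0.0 rows 0.6
```

Call:
arm_command:
  steps:
    - {"translation": [-0.003, 0.002, 0.06], "twist": [0, 0, 0], "fingers": -1}
    - {"translation": [-0.003, 0.002, 0.12], "twist": [0, 0, 0], "fingers": -1}
    - {"translation": [-0.003, 0.002, 0.165], "twist": [0, 0, 0], "fingers": -1}
    - {"translation": [-0.003, 0.002, 0.18], "twist": [0, 0, 0], "fingers": -1}
    - {"translation": [-0.003, 0.002, 0.184], "twist": [0, 0, 0], "fingers": -1}

```text
time: 24.52
eef_pos: [0.5497, -0.3101, 0.0639]
tcp_rot: [0.685, 0.728, -0.0, 0.001]
contact_force: [-2.8, 0.4, 7.6]
opening: 0.402
finger_force: 41.1
```

Call:
arm_command:
  steps:
    - {"translation": [0, 0, 0], "twist": [0, 0, 0], "fingers": -1}
    - {"translation": [0, 0, 0], "twist": [0, 0, 0], "fingers": -1}
    - {"translation": [0, 0, 0], "twist": [0, 0, 0], "fingers": 0.3}
    - {"translation": [0, 0, 0], "twist": [0, 0, 0], "fingers": 0.3}
    - {"translation": [0, 0, 0], "twist": [0, 0, 0], "fingers": 0.3}

```text
time: 25.15
eef_pos: [0.5496, -0.3106, 0.0625]
tcp_rot: [0.686, 0.728, 0.0, -0.0]
contact_force: [-0.5, 0.6, -0.2]
opening: 0.649
finger_force: 0.0
```

Call:
arm_command:
  steps:
    - {"translation": [0, 0, -0.04], "twist": [0, 0, 0], "fingers": 0.3}
    - {"translation": [0, 0, -0.1], "twist": [0, 0, 0], "fingers": 0.3}
    - {"translation": [0, 0, -0.17], "twist": [0, 0, 0], "fingers": 0.3}
    - {"translation": [0, 0, -0.19], "twist": [0, 0, 0], "fingers": 0.3}
    - {"translation": [0, 0, -0.19], "twist": [0, 0, 0], "fingers": 0.3}

```text
time: 25.78
eef_pos: [0.55, -0.311, 0.2061]
tcp_rot: [0.686, 0.728, 0.0, 0.001]
contact_force: [0.7, 0.6, -0.8]
opening: 0.647
finger_force: 0.0
```

```bash
python3 wp.py '[[0.45,-0.28,0.2,-0.5],[0.354,-0.2485,0.12,-1.08],[0.354,-0.2485,0.026,-1.08]]'
```

```text
at [ 0.55   -0.311   0.2061] yaw 0.06 tilt 0.14 q6 -0.73 open 0.647 F [ 0.7  0.6 -0.8] ff 0.0 t 25.77
[0.45, -0.28, 0.2, -0.5] T [0.0492, -0.1306, 0.0082] rz 0.5347 rows 3.0
[0.354, -0.2485, 0.12, -1.08] T [-0.0245, -0.1325, 0.1067] rz 0.5539 rows 3.1
[0.354, -0.2485, 0.026, -1.08] T [0.0, 0.0, 0.1253] rz -0.0 rows 1.5
```

Call:
arm_command:
  steps:
    - {"translation": [0.049, -0.13, 0], "twist": [0, 0, 0.535], "fingers": 1}
    - {"translation": [0.049, -0.13, 0], "twist": [0, 0, 0.535], "fingers": 1}
    - {"translation": [0.049, -0.13, 0], "twist": [0, 0, 0.535], "fingers": 1}
    - {"translation": [0.049, -0.13, 0], "twist": [0, 0, 0.535], "fingers": 1}

```text
time: 26.28
eef_pos: [0.4488, -0.2789, 0.2025]
tcp_rot: [0.86, 0.511, -0.001, -0.002]
contact_force: [0.8, 0.6, 0.5]
opening: 0.996
finger_force: 0.0
```

Call:
arm_command:
  steps:
    - {"translation": [-0.025, -0.132, 0.1], "twist": [0, 0, 0.554], "fingers": 1}
    - {"translation": [-0.025, -0.132, 0.1], "twist": [0, 0, 0.554], "fingers": 1}
    - {"translation": [-0.025, -0.132, 0.1], "twist": [0, 0, 0.554], "fingers": 1}
    - {"translation": [-0.025, -0.132, 0.1], "twist": [0, 0, 0.554], "fingers": 1}
    - {"translation": [-0.025, -0.132, 0.1], "twist": [0, 0, 0.554], "fingers": 1}

```text
time: 26.9
eef_pos: [0.3553, -0.2497, 0.1309]
tcp_rot: [0.97, 0.245, 0.0, 0.001]
contact_force: [-0.3, 0.2, 0.4]
opening: 0.999
finger_force: 0.0
```

```bash
python3 wp.py '[[0.354,-0.2485,0.026,-1.08]]'
```

```text
at [ 0.3553 -0.2497  0.1309] yaw -1.076 tilt 0.1 q6 0.23 open 0.999 F [-0.3  0.2  0.4] ff 0.0 t 26.9
[0.354, -0.2485, 0.026, -1.08] T [-0.0007, -0.0023, 0.1399] rz 0.0035 rows 1.7
```

Call:
arm_command:
  steps:
    - {"translation": [0, -0.001, 0.06], "twist": [0, 0, 0], "fingers": 1}
    - {"translation": [0, -0.001, 0.11], "twist": [0, 0, 0], "fingers": 1}
    - {"translation": [0, -0.001, 0.139], "twist": [0, 0, 0], "fingers": 1}
    - {"translation": [0, -0.001, 0.139], "twist": [0, 0, 0], "fingers": 1}
    - {"translation": [0, -0.001, 0.139], "twist": [0, 0, 0], "fingers": -1}
  grip_force: 50

```text
time: 27.52
eef_pos: [0.3551, -0.2493, 0.0272]
tcp_rot: [0.97, 0.243, 0.001, 0.001]
contact_force: [-0.1, 0.4, 0.5]
opening: 0.816
finger_force: 0.0
```

Call:
arm_command:
  steps:
    - {"translation": [0, 0, 0], "twist": [0, 0, 0], "fingers": -1}
    - {"translation": [0, 0, 0], "twist": [0, 0, 0], "fingers": -1}
    - {"translation": [0, 0, 0], "twist": [0, 0, 0], "fingers": -1}
    - {"translation": [0, 0, 0], "twist": [0, 0, 0], "fingers": -1}
    - {"translation": [0, 0, 0], "twist": [0, 0, 0], "fingers": -1}

```text
time: 28.15
eef_pos: [0.3548, -0.2491, 0.0271]
tcp_rot: [0.97, 0.243, 0.001, 0.001]
contact_force: [0.6, 0.2, 5.7]
opening: 0.388
finger_force: 50.4
```

Call:
arm_command:
  steps:
    - {"translation": [0, 0, -0.01], "twist": [0, 0, 0], "fingers": -1}
    - {"translation": [0, 0, -0.06], "twist": [0, 0, 0], "fingers": -1}
    - {"translation": [0, 0, -0.13], "twist": [0, 0, 0], "fingers": -1}
    - {"translation": [0, 0, -0.2], "twist": [0, 0, 0], "fingers": -1}
    - {"translation": [0, 0, -0.24], "twist": [0, 0, 0], "fingers": -1}

```text
time: 28.78
eef_pos: [0.3539, -0.2481, 0.2083]
tcp_rot: [0.97, 0.243, 0.0, 0.001]
contact_force: [0.6, 0.0, -2.1]
opening: 0.389
finger_force: 50.5
```

```bash
python3 wp.py '[[0.48,-0.12,0.206,-1.4],[0.6494,0.0087,0.206,-1.75],[0.6494,0.0087,0.03,-1.75]]'; python3 - <<'E'
from h import *
p=read_camera('scene');q=read_camera('top')
cv2.imwrite('pics/m.png',np.hstack([cv2.resize(p['pixels'][180:320,210:420],None,fx=2.2,fy=2.2),cv2.resize(q['pixels'][150:290,300:450],None,fx=2.2,fy=2.2)])[...,::-1])
E
```

```text
at [ 0.3539 -0.2481  0.2083] yaw -1.08 tilt 0.13 q6 0.23 open 0.389 F [ 0.6  0.  -2.1] ff 50.5 t 28.77
[0.48, -0.12, 0.206, -1.4] T [0.2289, -0.0715, 0.003] rz 0.3053 rows 2.9
[0.6494, 0.0087, 0.206, -1.75] T [0.2517, -0.1307, 0.0] rz 0.3342 rows 3.4
[0.6494, 0.0087, 0.03, -1.75] T [0.0, 0.0, 0.2347] rz -0.0 rows 2.8
```

View pics/m.png

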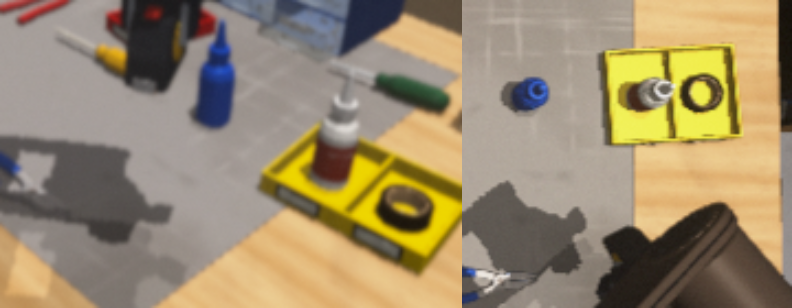

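Glue stands upright and the roll lies flat in separate yellow bays; the tape measure is held level. On to the red tray.

Call:
arm_command:
  steps:
    - {"translation": [0.075, -0.024, 0], "twist": [0, 0, 0.1], "fingers": -1}
    - {"translation": [0.15, -0.048, 0], "twist": [0, 0, 0.2], "fingers": -1}
    - {"translation": [0.229, -0.071, 0], "twist": [0, 0, 0.305], "fingers": -1}
    - {"translation": [0.229, -0.071, 0], "twist": [0, 0, 0.305], "fingers": -1}
    - {"translation": [0.229, -0.071, 0], "twist": [0, 0, 0.305], "fingers": -1}

```text
time: 29.5
eef_pos: [0.4788, -0.1196, 0.2033]
tcp_rot: [0.996, 0.086, -0.002, -0.001]
contact_force: [-0.6, -0.5, -1.6]
opening: 0.388
finger_force: 50.6
```

Call:
arm_command:
  steps:
    - {"translation": [0.07, -0.036, 0], "twist": [0, 0, 0.1], "fingers": -1}
    - {"translation": [0.14, -0.072, 0], "twist": [0, 0, 0.2], "fingers": -1}
    - {"translation": [0.21, -0.109, 0], "twist": [0, 0, 0.334], "fingers": -1}
    - {"translation": [0.252, -0.131, 0], "twist": [0, 0, 0.334], "fingers": -1}
    - {"translation": [0.252, -0.131, 0], "twist": [0, 0, 0.334], "fingers": -1}

```text
time: 30.12
eef_pos: [0.65, 0.0083, 0.2042]
tcp_rot: [0.996, -0.089, -0.001, 0.0]
contact_force: [-1.0, 0.7, -1.5]
opening: 0.393
finger_force: 50.7
```

Call:
arm_command:
  steps:
    - {"translation": [0, 0, 0.07], "twist": [0, 0, 0], "fingers": -1}
    - {"translation": [0, 0, 0.14], "twist": [0, 0, 0], "fingers": -1}
    - {"translation": [0, 0, 0.17], "twist": [0, 0, 0], "fingers": -1}
    - {"translation": [0, 0, 0.17], "twist": [0, 0, 0], "fingers": -1}
    - {"translation": [0, 0, 0.17], "twist": [0, 0, 0], "fingers": -1}

```text
time: 30.75
eef_pos: [0.6515, 0.0079, 0.0811]
tcp_rot: [0.996, -0.09, 0.002, 0.0]
contact_force: [0.1, -0.2, -2.5]
opening: 0.391
finger_force: 50.6
```

```bash
python3 wp.py '[[0.6494,0.0087,0.0305,-1.75]]'
```

```text
at [0.6515 0.0079 0.0811] yaw -1.75 tilt 0.26 q6 1.61 open 0.391 F [ 0.1 -0.2 -2.5] ff 50.6 t 30.75
[0.6494, 0.0087, 0.0305, -1.75] T [-0.0029, -0.0006, 0.0674] rz -0.0002 rows 0.8
```

Call:
arm_command:
  steps:
    - {"translation": [0, 0, 0.03], "twist": [0, 0, 0], "fingers": -1}
    - {"translation": [0, 0, 0.055], "twist": [0, 0, 0], "fingers": -1}
    - {"translation": [0, 0, 0.061], "twist": [0, 0, 0], "fingers": -1}
    - {"translation": [0, 0, 0.0645], "twist": [0, 0, 0], "fingers": -1}
    - {"translation": [0, 0, 0.0645], "twist": [0, 0, 0], "fingers": -1}

```text
time: 31.38
eef_pos: [0.6497, 0.0089, 0.0311]
tcp_rot: [0.996, -0.089, -0.001, 0.0]
contact_force: [-3.8, 0.1, 5.6]
opening: 0.387
finger_force: 51.5
```

Call:
arm_command:
  steps:
    - {"translation": [0, 0, 0], "twist": [0, 0, 0], "fingers": -1}
    - {"translation": [0, 0, 0], "twist": [0, 0, 0], "fingers": 0.4}
    - {"translation": [0, 0, 0], "twist": [0, 0, 0], "fingers": 0.4}
    - {"translation": [0, 0, 0], "twist": [0, 0, 0], "fingers": 0.4}
    - {"translation": [0, 0, 0], "twist": [0, 0, 0], "fingers": 0.4}

```text
time: 32.0
eef_pos: [0.6498, 0.0088, 0.0298]
tcp_rot: [0.996, -0.089, -0.0, 0.0]
contact_force: [0.4, -0.6, -0.7]
opening: 0.7
finger_force: 0.0
```

Call:
arm_command:
  steps:
    - {"translation": [0, 0, -0.05], "twist": [0, 0, 0], "fingers": 0.4}
    - {"translation": [0, 0, -0.12], "twist": [0, 0, 0], "fingers": 0.4}
    - {"translation": [0, 0, -0.19], "twist": [0, 0, 0], "fingers": 0.4}
    - {"translation": [0, 0, -0.25], "twist": [0, 0, 0], "fingers": 0.4}
    - {"translation": [0, 0, -0.25], "twist": [0, 0, 0], "fingers": 0.4}

```text
time: 32.62
eef_pos: [0.6526, 0.0084, 0.2237]
tcp_rot: [0.996, -0.089, 0.005, 0.0]
contact_force: [0.2, -0.3, -0.1]
opening: 0.7
finger_force: 0.0
```

Call:
arm_command:
  steps:
    - {"translation": [-0.23, 0.05, 0], "twist": [0, 0, 0], "fingers": 0.4}
    - {"translation": [-0.23, 0.05, 0], "twist": [0, 0, 0], "fingers": 0.4}
    - {"translation": [-0.23, 0.05, 0], "twist": [0, 0, 0], "fingers": 0.4}
    - {"translation": [-0.23, 0.05, 0], "twist": [0, 0, 0], "fingers": 0.4}
    - {"translation": [-0.23, 0.05, 0], "twist": [0, 0, 0], "fingers": 0.4}

```text
time: 33.25
eef_pos: [0.4736, 0.0024, 0.2172]
tcp_rot: [0.996, -0.089, 0.0, 0.0]
contact_force: [0.5, 0.1, 0.3]
opening: 0.698
finger_force: 0.0
```

```bash
python3 wp.py '[]'; python3 - <<'E'
from h import *
p=read_camera('scene');q=read_camera('top')
cv2.imwrite('pics/z.png',np.vstack([cv2.resize(p['pixels'][130:310,130:450],None,fx=1.6,fy=1.6),cv2.resize(q['pixels'][110:270,90:450],(512,228))])[...,::-1])
E
```

```text
at [0.4736 0.0024 0.2172] yaw -1.75 tilt 0.02 q6 1.54 open 0.698 F [0.5 0.1 0.3] ff 0.0 t 33.25
```

View pics/z.png

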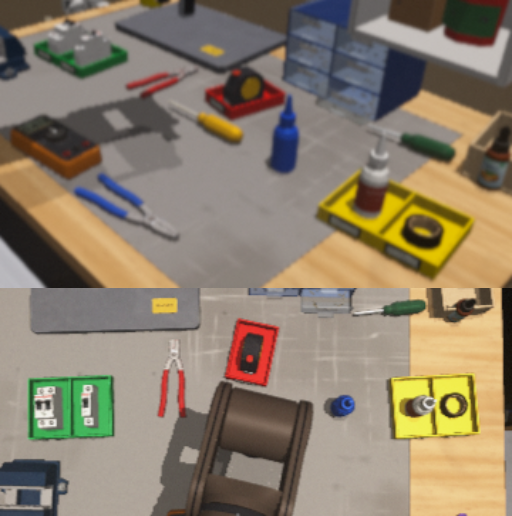

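All five things stand level in their bays, the blue bottle is untouched, and the arm is clear. Handing in.

```bash
python3 -c "
from plant import *
print(sign_off())"
```

```text
the job is handed in; nothing more can be done
None
```

I handed the job in at about 33 s of the 139 s allowed: both breakers, the glue and roll, and the tape measure sit in their trays as asked in the final pictures; the sign-off gave no verdict.

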